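Roll the long chromatography column onto the reading line

ROBOT

A 6-joint arm with a two-finger parallel gripper is mounted at the origin on the work surface. World frame = base frame: x ahead of the robot, y to its left, z up, the work surface at z = 0. Lengths are in m, angles in degrees, forces in N, time in s.
With the tool pointing down it reaches from about 0.275 to 0.975 m from the base axis. Payload 8.4 kg.
Tool frame: the origin (TCP) lies at the very end of the fingers, on their centre line; the grasp point (between the pads) lies 19 mm behind it; z points along the fingers, y is the line along which they close (so a half turn about z gives the same grasp; the last joint's range is limited). The gripper opens to 92 mm and grips with 3 to 60 N. Pads are 20 mm wide; open, the fingers measure 128 mm over their backs; the gripper's body (75 mm by 189 mm) begins 69 mm behind the grasp point.
Start: joints at [-69.866, 20.225, 93.587, -0, 66.188, -0.138], TCP at [0.217, -0.586, 0.215] pointing down, gripper open.
Joint ranges: [-150.9, 150.9], [-52.94, 120.26], [3.33, 152.33], [-74.26, 254.26], [0, 154.13], [-172.89, 172.89]. Speed limits (degrees/s): [127.2, 127.2, 159.86, 180, 180, 180].

INTERFACE

Orientations are given as [roll, pitch, yaw] about the fixed x, y, z axes, in that order (R = Rz(yaw) Ry(pitch) Rx(roll)).
In Python, from cell import bot, viewer, order gives the robot as it stands.
- The arm moves only by the tool carry_out, never from a script. Its argument "increments" is a list that holds one entry, the list of rows, each a list of 4 numbers: the shift along the tool's x, y, z as a fraction of full scale, then the turn about the tool's z as a fraction of full scale. A call has 1 to 12 rows; each row shifts and turns the commanded pose from where the row before left it, along the tool's axes as they then stand; what a row does not reach is not made up. Full scale, the value 1, is 0.02 m for a shift and pi/2 rad for a turn. A row lasts 1/12 s, in which the tool goes at most 41.7 mm and 7.16 degrees, less where a joint would pass 70% of its speed; a pose out of reach is approached as far as the arm can. A call with a number of a shift or a turn outside -1 to 1 is refused whole. A call with a gripper value outside its range is refused whole. "claw" is the closure, from 0 (fully open) to 1 (shut), set as the call begins (left out, the last holds). The fingers move at their own pace and stop on an object; the grip force is fixed at half the most. Time passes only in rows, so rows that do not move let the fingers close. It gives the time, the measured TCP pose, the force, the opening and the grip force at its end, in the units of the state.
- bot.observe(): the state, without advancing time (a new reading comes with each control period).
- viewer.get_image(name): name is "scene" or "top"; returns the picture (480x640x3 uint8, red, green, blue); there is no depth.
- viewer.camera_params(name): a dict with "intrinsics" (3x3 intrinsics, pixels), "origin" and "attitude" of the camera in the world. Camera axes: x right, y down, z forward; pixel columns grow to the right and rows downward; lengths in m; the calibration is good to about 2 mm. A picture is of the moment at which its call begins. camera_params takes no time and is no camera call.
- order.finish_job(): hands the job in; it is judged then, once.
The state is a dict: "time": time; "q": joint angles; "qvel": joint speeds; "joint_torque": joint torques, N m; "tcp_pos": TCP position; "tool_rot": TCP orientation; "force": force on the tool from outside, world axes, zero at the start; "moment": the same for the moment, N m; "gripper_width": opening from 0.0 (shut) to 1.0 (fully open); "gripper_force": force on a finger pad.
Only numpy, scipy, OpenCV 4.12 (cv2) and the standard library are available. Lean on these libraries where they do the work, as an engineer would, in place of code of your own. Each camera call takes 0.05 s, during which the arm holds its last target. There are 200 camera calls.

TASK

Two steel chromatography columns lie on the grey rolling board, one on each side of a black tape line. Push the long column sideways with your fingertips so that it rolls over the board (it must turn as it goes, and never be picked up or carried) until it lies centred on the tape line and along it, in front of the tag reader; then take the hand away. Leave the short column, the jar and the bottle where they are.

Things in the scene. Friction and masses are not known exactly. Their poses are not given: they have to be found in the camera images.
- board: Grey rolling board fixed to the bench, 300 mm (x) by 440 mm (y), its top 8 mm above the bench. Origin at the centre of its underside. Each edge at y = -220 and +220 mm has an aluminium lip, 8 mm wide, standing 5 mm above the board's top.
- line: Black tape line flat on the board's top, 280 x 6 mm, parallel to the board's x. Origin at its middle on the board's top; x along it, away from the robot; y across it. At its far end stands a fixed white tag reader (70 mm in x, 100 in y, rising 67 mm above the board), front face at x = +155 mm. The columns lie 95 to 170 mm to either side, up to 0.1 rad askew.
- long_column: Long steel column, 190 mm, 0.4 to 0.8 kg: a 24 mm barrel (142 mm bare) between round end fittings 48 mm across and 24 mm long, on which it rolls; axis 24 mm above the board. Origin at mid-axis; x along the axis; y, z turn with it. A light press on top of the barrel, dragged sideways, rolls it 2/3 as far as the fingertip; a push at half height on the barrel's side rolls it too. Let go, it stops.
- short_column: The short steel column, to be left alone, lying on the other side of the line: same diameters and fittings as the long one but 110 mm long. Origin at its middle, on its axis; x along its axis.
- jar: Amber screw jar with a red lid, 72 mm diameter, 100 mm tall, standing on the bench beside the board. Origin at the centre of its underside.
- bottle: Clear plastic bottle with a green cap, 52 mm diameter, 130 mm tall, standing on the bench beside the board. Origin at the centre of its underside.
Mind the look-alikes: they are no part of the job. Leave any pink look-alike of the long_column alone.

How it is judged:
By the outcome, as a careful person would: the job done as asked, in the order asked, and still so for the second after the job is handed in, with the robot touching nothing.
It also fails if it takes over 51 s, if anything falls off the work surface, if the arm or the gripper's body presses on something with over 40 N, if the wrist force passes 120 N, or if a joint passes its speed limit or range.

## Working session

There is one attempt and no reset: what is moved stays moved. The work goes in short steps, Python scripts to look and compute and a tool call to move; the robot and the scene stay as the last step left them, time stands still between calls to the robot, and variables do not carry over. Pictures are saved under pics/ and viewed, at most 10 in all, crops included, and the job is handed in when it is done.

Besides the shell and the picture viewer there is one more tool, called as name([rows], argument=value, ...), one row to a line, values as JSON. carry_out: Moves the arm, as the interface text tells. Shift numbers are shares of 0.02 m and turn numbers shares of pi/2 rad, none past 1 either way. Its arguments: {"type":"object","properties":{"increments":{"type":"array"},"claw":{"type":"number"}},"required":["increments"]}

```bash
mkdir -p pics; ls
python3 - <<'E'
from cell import bot,viewer,order
import cv2
for n in("scene","top"):
    cv2.imwrite(f"pics/{n}0.png",viewer.get_image(n)[:,:,::-1]); print(n,viewer.camera_params(n))
s=bot.observe();print(s["time"],s["tcp_pos"],s["tool_rot"],s["force"],s["gripper_width"])
E
```

```text
pics
scene {'intrinsics': array([[472.7728517 ,   0.        , 322.89403691],
       [  0.        , 472.7728517 , 233.49232023],
       [  0.        ,   0.        ,   1.        ]]), 'origin': array([1.0380034 , 0.51469067, 0.66516183]), 'attitude': array([-134.70800913,    1.12640445,  142.88407135])}
top {'intrinsics': array([[543.12889674,   0.        , 327.15970179],
       [  0.        , 543.12889674, 237.88512588],
       [  0.        ,   0.        ,   1.        ]]), 'origin': array([ 0.51684385, -0.00477009,  1.11891404]), 'attitude': array([-172.26288835,    1.22793883,  -89.17100038])}
0.1 [ 0.21640299 -0.58587652  0.2139297 ] [-1.79928086e+02 -6.95176353e-04  2.02737472e+01] [-0.05734802  0.37494332  0.16287831] 0.996686863439558
```

View pics/top0.png

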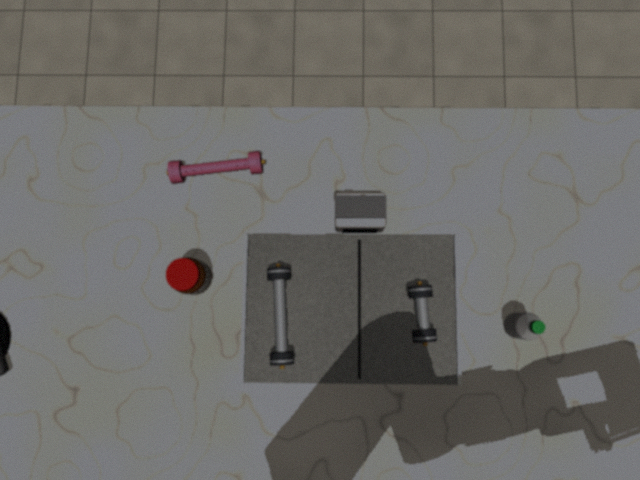

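View pics/scene0.png

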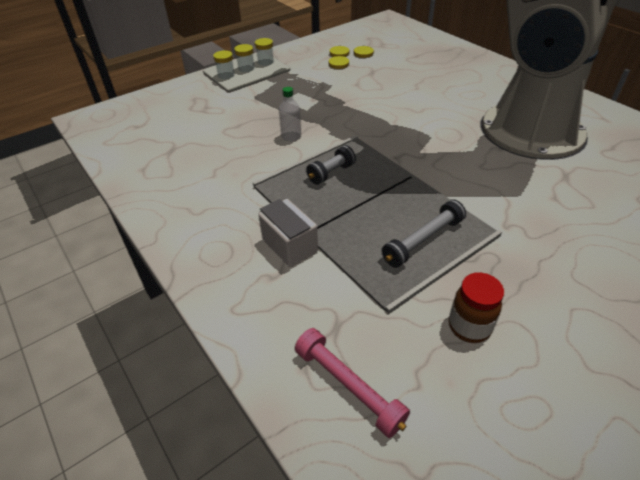

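The top view shows three candidates:
- A pink column at (177,171)-(256,162), off the board. This is the look-alike.
- A short steel column at (419,289)-(425,335).
- A long steel column at (279,271)-(282,356), left of the tape line (359,240)-(360,378).

The long steel one on the board fits the description. I'll confirm it in an enlarged crop.

```bash
python3 - <<'E'
import cv2
a=cv2.imread("pics/top0.png")[225:390,240:465]
a=cv2.convertScaleAbs(a,alpha=1.8)
cv2.imwrite("pics/crop0.png",cv2.resize(a,None,fx=3.5,fy=3.5,interpolation=cv2.INTER_CUBIC))
E
cat > h.py <<'E'
import numpy as np
from scipy.spatial.transform import Rotation as R
from cell import bot,viewer,order
def ray(n,u,v,z):
    "world point at height z seen at pixel u,v"
    p=viewer.camera_params(n); d=np.linalg.solve(p["intrinsics"],[u,v,1])
    d=R.from_euler("xyz",p["attitude"],degrees=True).apply(d)
    return p["origin"]+d*(z-p["origin"][2])/d[2]
E
```

```text
(no output)
```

View pics/crop0.png

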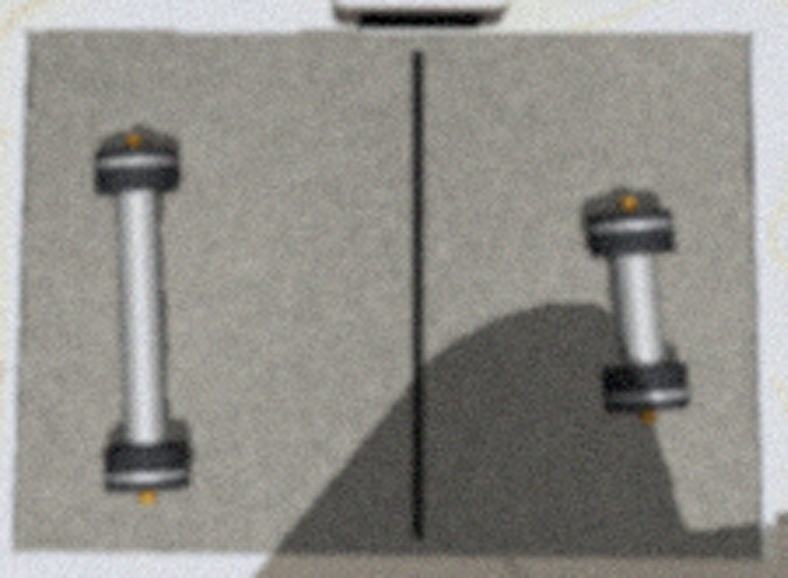

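The crop confirms it: the steel column left of the line runs from its orange tip at (134,140) to (149,496), and is longer than the right one at (628,203)-(648,417). The tape runs (417,52)-(419,538).

```bash
cat >> h.py <<'E'
def report(pts,n="top"):
    for k,(u,v,z) in pts.items(): print(k,np.round(ray(n,u,v,z)[:2],4))
E
python3 - <<'E'
from h import *
c=lambda x,y,z:(240+(x+.5)/3.5-.5,225+(y+.5)/3.5-.5,z)
report(dict(lineF=c(417,52,.008),lineN=c(419,538,.008),tipF=c(134,140,.032),tipN=c(149,496,.032),
 barF=c(141,190,.032),barN=c(147,445,.032),ringF=c(137,162,.056),ringN=c(147,485,.056),
 bFL=c(28,32,.013),bFR=c(752,32,.013),bNR=c(763,555,.013),bNL=c(14,548,.013),sF=c(628,203,.032),sN=c(648,417,.032)))
E
```

```text
lineF [ 0.6648 -0.044 ]
lineN [ 0.3858 -0.047 ]
tipF [0.6088 0.1189]
tipN [0.409  0.1051]
barF [0.5801 0.1141]
barN [0.437 0.107]
ringF [0.5944 0.1141]
ringN [0.4173 0.1039]
bFL [0.6734 0.1854]
bFR [ 0.6783 -0.2395]
bNR [ 0.3804 -0.2406]
bNL [0.3769 0.1832]
sF [ 0.5764 -0.1636]
sN [ 0.4569 -0.1738]
```

carry_out([
  [[0, 0, 0, -0.0737], [0, 0, 0, -0.0737], [0, 0, 0, -0.0737], [0, 0, 0, -0.0737], [0, 0, 0, -0.0737], [0, 0, 0, -0.0737], [0, 0, 0, -0.0737], [0, 0, 0, -0.0737], [0, 0, 0, -0.0737], [0, 0, 0, -0.0737], [0, 0, 0, -0.0737], [0, 0, 0, 0]],
], claw=0.35)

```text
time: 1.1
tcp_pos: [0.2164, -0.586, 0.2142]
tool_rot: [-180.0, -0.0, 93.5]
force: [0.4, -0.4, 0.3]
gripper_width: 0.652
gripper_force: 0.0
```

carry_out([
  [[1, 0.5, 0, 0], [1, 0.5, 0, 0], [1, 0.5, 0, 0], [1, 0.5, 0, 0], [1, 0.5, 0, 0], [1, 0.5, 0, 0], [1, 0.5, 0, 0], [1, 0.5, 0, 0], [1, 0.5, 0, 0], [1, 0.5, 0, 0], [1, 0.5, 0, 0], [1, 0.5, 0, 0]],
])

```text
time: 2.1
tcp_pos: [0.323, -0.3388, 0.2145]
tool_rot: [-180.0, -0.0, 93.0]
force: [1.3, 1.0, -0.2]
gripper_width: 0.651
gripper_force: 0.0
```

carry_out([
  [[1, 0.5, 0, 0], [1, 0.5, 0, 0], [1, 0.5, 0, 0], [1, 0.5, 0, 0], [1, 0.5, 0, 0], [1, 0.5, 0, 0], [1, 0.5, 0, 0], [1, 0.5, 0, 0], [1, 0.5, 0, 0], [1, 0.5, 0, 0], [1, 0.5, 0, 0], [1, 0.5, 0, 0]],
])

```text
time: 3.1
tcp_pos: [0.4292, -0.0924, 0.2145]
tool_rot: [-180.0, -0.0, 93.0]
force: [0.0, 0.3, 0.6]
gripper_width: 0.651
gripper_force: 0.0
```

carry_out([
  [[1, 0.4, 0, 0], [1, 0.4, 0, 0], [1, 0.4, 0, 0], [1, 0.4, 0, 0], [1, 0.4, 0, 0], [1, 0.4, 0, 0], [1, 0.4, 0, 0], [1, 0.4, 0, 0], [1, 0.4, 0, 0], [1, 0.4, 0, 0], [1, 0.4, 0, 0], [0, 0, 0, 0]],
])

```text
time: 4.1
tcp_pos: [0.5056, 0.134, 0.2146]
tool_rot: [179.9, -0.1, 93.1]
force: [0.5, -0.0, 0.3]
gripper_width: 0.651
gripper_force: 0.0
```

carry_out([
  [[0.65, 0.1, 0, 0], [0.65, 0.2, 0, 0], [0, 0, 1, 0], [0, 0, 1, 0], [0, 0, 1, 0], [0, 0, 1, 0], [0, 0, 1, 0], [0, 0, 1, 0], [0, 0, 0.7, 0], [0, 0, 0, 0]],
])

```text
time: 4.93
tcp_pos: [0.5071, 0.157, 0.078]
tool_rot: [-179.7, 0.1, 93.1]
force: [-0.3, 0.0, -0.9]
gripper_width: 0.648
gripper_force: 0.0
```

```bash
cat >> h.py <<'E'
import cv2
def snap(f,n,x0,y0,x1,y1,s=3.5):
    a=cv2.convertScaleAbs(viewer.get_image(n)[y0:y1,x0:x1,::-1],alpha=1.8)
    cv2.imwrite(f"pics/{f}.png",cv2.resize(a,None,fx=s,fy=s,interpolation=cv2.INTER_CUBIC))
E
python3 - <<'E'
from h import *
print(bot.observe()["tcp_pos"])
snap("s1","scene",300,100,520,265)
E
```

```text
[0.5071083  0.15698038 0.0779784 ]
```

View pics/s1.png

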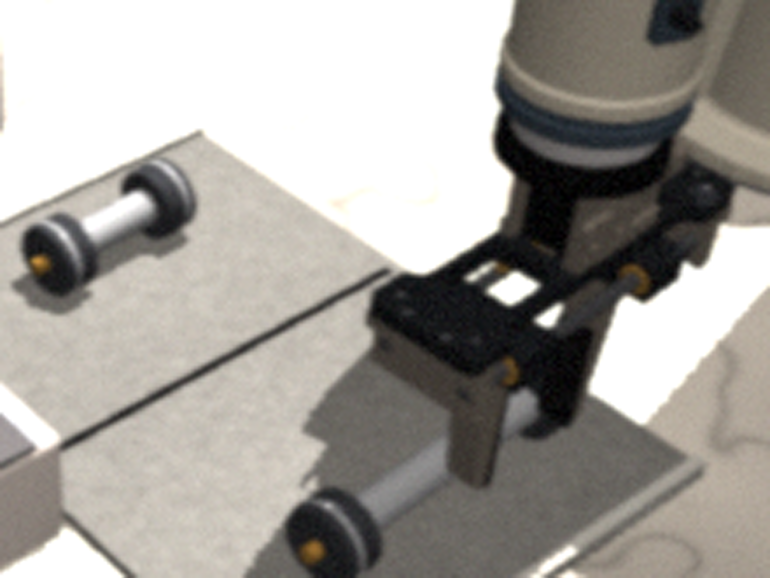

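The far fingertip at (470,480) hangs on the jar side of the column, clear of both fittings. I'll go down to half height.

carry_out([
  [[0, 0, 0.7, 0], [0, 0, 0.7, 0], [0, 0, 0.7, 0], [0, 0, 0.7, 0], [0, 0, 0, 0], [-0.4, 0, 0, 0], [-0.3, 0, 0, 0], [-0.2, 0, 0, 0], [0, 0, 0, 0]],
])

```text
time: 5.73
tcp_pos: [0.5107, 0.1386, 0.0256]
tool_rot: [179.9, -0.0, 93.2]
force: [-0.5, -0.2, 0.1]
gripper_width: 0.651
gripper_force: 0.0
```

carry_out([
  [[-0.15, 0, 0, 0], [-0.15, 0, 0, 0], [-0.15, 0, 0, -0.006], [-0.15, 0, 0, -0.006], [-0.15, 0, 0, -0.006], [-0.15, 0, 0, -0.006], [-0.15, 0, 0, -0.006], [-0.15, 0, 0, -0.006], [-0.15, 0, 0, -0.006], [-0.15, 0, 0, -0.006]],
])

```text
time: 6.57
tcp_pos: [0.5126, 0.1092, 0.0246]
tool_rot: [-180.0, -0.0, 97.6]
force: [-0.6, -0.1, 0.4]
gripper_width: 0.646
gripper_force: 0.1
```

Run:
```python
from h import *
s=bot.observe();print(s["tcp_pos"],s["tool_rot"],s["force"])
snap("t1","top",240,225,465,390)
```

```text
[0.51255692 0.10921361 0.0245631 ] [-1.79995584e+02 -1.04764054e-03  9.76085778e+01] [-0.55962505 -0.06851817  0.37594918]
```

View pics/t1.png

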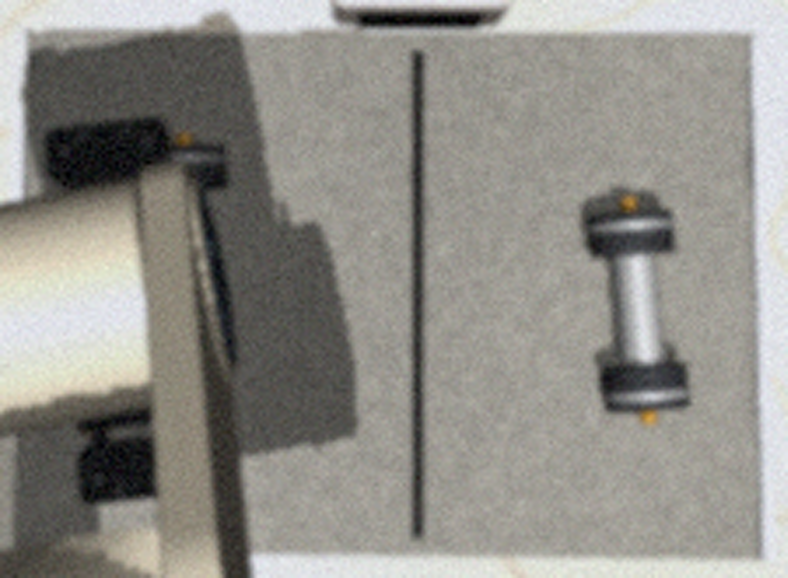

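The column has rolled: its far tip went from (134,140) to (183,138), and the short column hasn't moved. I'll carry on more slowly.

carry_out([
  [[-0.1, 0, 0, 0], [-0.1, 0, 0, 0], [-0.1, 0, 0, 0], [-0.1, 0, 0, 0], [-0.1, 0, 0, 0], [-0.1, 0, 0, 0], [-0.1, 0, 0, 0], [-0.1, 0, 0, 0], [-0.1, 0, 0, 0], [-0.1, 0, 0, 0], [-0.1, 0, 0, 0], [-0.1, 0, 0, 0]],
])

```text
time: 7.62
tcp_pos: [0.5157, 0.0856, 0.0246]
tool_rot: [-180.0, 0.0, 97.6]
force: [0.0, -0.4, -0.5]
gripper_width: 0.649
gripper_force: 0.1
```

carry_out([
  [[-0.1, 0, 0, 0], [-0.1, 0, 0, 0], [-0.1, 0, 0, 0], [-0.1, 0, 0, 0], [-0.1, 0, 0, 0], [-0.1, 0, 0, 0], [-0.1, 0, 0, 0], [-0.1, 0, 0, 0], [-0.1, 0, 0, 0], [-0.1, 0, 0, 0], [-0.1, 0, 0, 0], [-0.1, 0, 0, 0]],
])

```text
time: 8.62
tcp_pos: [0.5189, 0.0618, 0.0246]
tool_rot: [180.0, -0.0, 97.6]
force: [-0.1, 1.0, -0.5]
gripper_width: 0.65
gripper_force: 0.1
```

Run:
```python
from h import *
s=bot.observe();print(s["tcp_pos"],s["tool_rot"],s["force"])
snap("t2","top",240,225,465,390)
```

```text
[0.51888588 0.06178391 0.02458409] [ 1.79998451e+02 -1.56228563e-03  9.75525307e+01] [-0.06573837  0.99269781 -0.48527542]
```

View pics/t2.png

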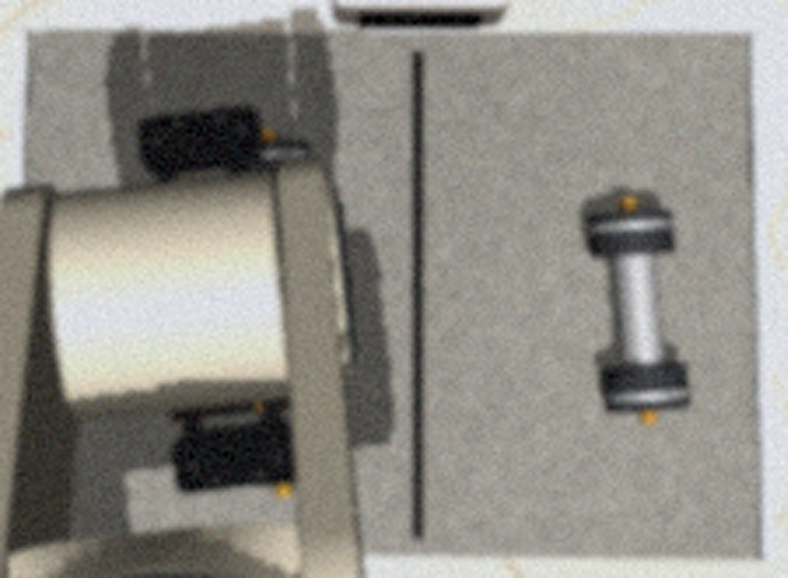

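The tips at (269,134) and (284,490) show it rolled about 76 mm but kept its ~4° skew: a light one-sided push just rolls it straight. To steer it, I'll put the open fingers diagonally, one on each side of the barrel, without clamping, and turn the hand while rolling.

carry_out([
  [[0.2, 0, 0, 0], [0, 0, -0.9, 0], [0, 0, -0.9, 0], [0, 0, -0.9, 0], [-0.7, -0.25, -0.8, 0], [-0.7, -0.25, 0, 0.077], [0, 0, 0, 0.077], [0, 0, 0, 0.077], [0, 0, 0, 0.077], [0, 0, 0, 0.077], [0, 0, 0, 0.077], [0, 0, 0, 0.077]],
], claw=0)

```text
time: 9.67
tcp_pos: [0.512, 0.0372, 0.0946]
tool_rot: [-180.0, -0.0, 48.7]
force: [-0.2, 0.1, 0.1]
gripper_width: 0.996
gripper_force: 0.0
```

```bash
cat >> h.py <<'E'
def tips(x0=240,x1=400):
    "orange column tips in the top view, at axis height"
    a=viewer.get_image("top"); hsv=cv2.cvtColor(a,cv2.COLOR_RGB2HSV)
    m=((hsv[...,0]>8)&(hsv[...,0]<28)&(hsv[...,1]>130)&(hsv[...,2]>50)).astype(np.uint8)
    m[:, :x0]=0; m[:,x1:]=0; m[:235]=0; m[395:]=0
    n,_,st,c=cv2.connectedComponentsWithStats(m)
    for i in range(1,n):
        print(st[i,4],np.round(c[i],1),np.round(ray("top",*c[i],.032)[:2],4))
    return a
E
python3 - <<'E'
from h import *
s=bot.observe();print(s["tcp_pos"],s["tool_rot"],s["gripper_width"])
tips(240,465)
E
```

```text
[0.51200484 0.03715873 0.09458199] [-1.79996048e+02 -6.15373399e-04  4.87065579e+01] 0.9962353311958064
4 [317.  262.8] [0.6136 0.0403]
11 [419.4 282.9] [ 0.5759 -0.1642]
12 [424.9 343.6] [ 0.4573 -0.1741]
6 [321.7 364.8] [0.4132 0.0278]
```

carry_out([
  [[-0.07, 0.15, 0.7, 0], [0, 0, 0.7, 0], [0, 0, 0.7, 0], [0, 0, 0.7, 0], [0, 0, 0.7, 0], [0, 0, 0, -0.04], [0, 0, 0, -0.04], [0, 0, 0, -0.04], [0, 0, 0, -0.04], [0, 0, 0, -0.015], [0, 0, 0, -0.015], [0, 0, 0, -0.015]],
])

```text
time: 10.72
tcp_pos: [0.5135, 0.034, 0.0246]
tool_rot: [180.0, -0.0, 67.6]
force: [-0.4, 0.4, -1.0]
gripper_width: 1.0
gripper_force: 3.4
```

carry_out([
  [[0, 0, 0, -0.01], [0, 0, 0, -0.01], [0, 0, 0, -0.01], [0, 0, 0, -0.01], [0, 0, 0, -0.01], [0, 0, 0, 0]],
])

```text
time: 11.22
tcp_pos: [0.5134, 0.0338, 0.0246]
tool_rot: [-180.0, 0.0, 72.1]
force: [-0.1, -0.1, 0.1]
gripper_width: 1.0
gripper_force: 2.0
```

Run:
```python
from h import *
s=bot.observe();print(s["tcp_pos"],s["tool_rot"],s["gripper_width"],s["moment"])
tips()
```

```text
[0.51340994 0.03379265 0.02456945] [-1.79996075e+02  2.37294906e-03  7.20696949e+01] 0.9998814419931953 [ 0.01116577 -0.05779691 -0.24632769]
6 [313.8 263.2] [0.6127 0.0467]
1 [321. 278.] [0.5831 0.0318]
11 [326.4 363.9] [0.4151 0.0186]
```

carry_out([
  [[0, 0, 0, 0.015], [-0.1, 0.05, 0, 0], [-0.1, 0.05, 0, 0], [-0.1, 0.05, 0, 0], [-0.1, 0.05, 0, 0], [-0.1, 0.05, 0, 0], [-0.1, 0.05, 0, 0], [-0.1, 0.05, 0, 0], [-0.1, 0.05, 0, 0], [-0.1, 0.05, 0, 0], [-0.1, 0.05, 0, 0], [-0.1, 0.05, 0, 0]],
])

```text
time: 12.27
tcp_pos: [0.5166, 0.0092, 0.0246]
tool_rot: [180.0, -0.0, 70.6]
force: [-0.2, 0.6, 0.5]
gripper_width: 0.998
gripper_force: 0.1
```

Run:
```python
from h import *
s=bot.observe();print(s["tcp_pos"],s["tool_rot"],s["gripper_width"],s["moment"],s["force"])
tips()
```

```text
[0.51656889 0.00917768 0.02457944] [ 1.79999659e+02 -4.35092947e-04  7.06409282e+01] 0.9984852870781082 [ 0.03614166 -0.05711917 -0.02712931] [-0.21797256  0.60178059  0.47764697]
6 [325.  261.5] [0.6163 0.0243]
3 [335.7 276.7] [0.5861 0.0025]
4 [327.2 346. ] [0.4496 0.0174]
10 [338.5 362.2] [ 0.4188 -0.0051]
```

carry_out([
  [[-0.1, 0.05, 0, 0], [-0.1, 0.05, 0, 0], [-0.1, 0.05, 0, 0], [-0.1, 0.05, 0, 0], [-0.1, 0.05, 0, 0], [-0.1, 0.05, 0, 0], [-0.1, 0.05, 0, 0], [-0.1, 0.05, 0, 0], [-0.1, 0.05, 0, 0], [-0.1, 0.05, 0, 0], [-0.1, 0.05, 0, 0], [-0.1, 0.05, 0, 0]],
])

```text
time: 13.32
tcp_pos: [0.5199, -0.0174, 0.0246]
tool_rot: [-180.0, 0.0, 70.6]
force: [-0.5, 0.9, -0.5]
gripper_width: 1.001
gripper_force: 0.1
```

carry_out([
  [[-0.1, 0.05, 0, 0], [-0.1, 0.05, 0, 0], [-0.1, 0.05, 0, 0], [-0.1, 0.05, 0, 0], [-0.1, 0.05, 0, 0], [-0.1, 0.05, 0, 0], [-0.1, 0.05, 0, 0], [-0.1, 0.05, 0, 0], [-0.1, 0.05, 0, 0], [-0.08, 0.04, 0, 0], [-0.06, 0.03, 0, 0], [0, 0, 0, 0]],
])

```text
time: 14.32
tcp_pos: [0.5228, -0.0405, 0.0246]
tool_rot: [-180.0, 0.0, 70.6]
force: [-0.6, -0.3, 0.5]
gripper_width: 0.996
gripper_force: 0.0
```

Run:
```python
from h import *
s=bot.observe();print(s["tcp_pos"],s["tool_rot"],s["gripper_width"],s["moment"],s["force"])
tips()
```

```text
[ 0.52284245 -0.04052605  0.02457984] [-1.79999869e+02  1.66753201e-03  7.06326890e+01] 0.9961019322223399 [-0.11591042 -0.06930916  0.03470526] [-0.58471381 -0.27048294  0.45151855]
8 [350.5 258. ] [ 0.624  -0.0268]
6 [356.  341.8] [ 0.4586 -0.0391]
5 [364. 359.] [ 0.4258 -0.0549]
```

carry_out([
  [[0, 0, 0, 0.03], [0, 0, 0, 0.03], [0, 0, 0, 0.03], [0, 0, -0.7, 0], [0, 0, -0.7, 0], [0, 0, -0.7, 0], [0, 0, -0.7, 0], [0, 0, -0.7, 0], [0, 0.1, 0, -0.077], [0, 0, 0, -0.077], [0, 0, 0, -0.077], [0, 0, 0, -0.077]],
])

```text
time: 15.37
tcp_pos: [0.5246, -0.0411, 0.0947]
tool_rot: [180.0, 0.0, 90.6]
force: [0.1, 0.4, -0.1]
gripper_width: 0.999
gripper_force: 0.0
```

carry_out([
  [[0, 0, 0, -0.077], [0, 0, 0, -0.077], [0, 0, 0, -0.077], [0, 0, 0, -0.077], [0, 0, 0, -0.077], [0, 0, 0, -0.077], [0, 0, 0, -0.077], [0, 0, 0, -0.045], [0, 0, 0, 0]],
])

```text
time: 16.12
tcp_pos: [0.5245, -0.0411, 0.0946]
tool_rot: [-180.0, -0.0, 143.0]
force: [-0.7, -0.5, 0.2]
gripper_width: 1.003
gripper_force: 0.0
```

Run:
```python
from h import *
s=bot.observe();print(s["tcp_pos"],s["tool_rot"],s["q"])
tips()
```

```text
[ 0.52450443 -0.04110682  0.09456983] [-1.79996299e+02 -3.74961510e-03  1.43017790e+02] [-4.64385417e+00  2.02462687e+01  1.11545755e+02 -1.50375284e-03
  4.82131246e+01 -5.76606419e+01]
8 [350.8 258.2] [ 0.6235 -0.0273]
5 [364.8 359.4] [ 0.425  -0.0565]
```

carry_out([
  [[0, 0, 0.7, 0], [0, 0, 0.7, 0], [0, 0, 0.7, 0], [0, 0, 0.7, 0], [0, 0, 0.7, 0], [-0.15, -0.16, 0, 0], [0, 0, 0, 0.03], [0, 0, 0, 0.03], [0, 0, 0, 0.03], [0, 0, 0, 0.03], [0, 0, 0, 0.02], [0, 0, 0, 0.02]],
])

```text
time: 17.17
tcp_pos: [0.5254, -0.0459, 0.0254]
tool_rot: [180.0, 0.0, 128.2]
force: [-0.9, 0.1, 0.3]
gripper_width: 0.998
gripper_force: 0.0
```

carry_out([
  [[0, 0, 0, 0.01], [0, 0, 0, 0.01], [0, 0, 0, 0.01], [0, 0, 0, 0.01], [0, 0, 0, 0.01], [0, 0, 0, 0.01], [0, 0, 0, 0.01], [0, 0, 0, 0.01], [0, 0, 0, 0.01], [0, 0, 0, 0.01], [0, 0, 0, 0.01], [0, 0, 0, 0]],
])

```text
time: 18.17
tcp_pos: [0.5252, -0.0456, 0.0247]
tool_rot: [180.0, 0.0, 118.4]
force: [-0.3, 0.2, 4.3]
gripper_width: 1.003
gripper_force: 3.9
```

Run:
```python
from h import *
s=bot.observe();print(s["tcp_pos"],s["tool_rot"],s["moment"],s["force"])
tips()
```

```text
[ 0.52522054 -0.04556077  0.02469989] [1.79984027e+02 1.13026974e-02 1.18447405e+02] [-0.03140835 -0.11743091  0.36524365] [-0.32733284  0.17738053  4.25041844]
8 [358.5 257. ] [ 0.6262 -0.0428]
6 [361.8 359.2] [ 0.4254 -0.0507]
```

carry_out([
  [[0, 0, 0, 0.01], [0, 0, 0, 0.01], [0, 0, 0, 0]],
])

```text
time: 18.47
tcp_pos: [0.5252, -0.0456, 0.0247]
tool_rot: [180.0, 0.0, 116.6]
force: [0.3, 0.4, 4.3]
gripper_width: 1.001
gripper_force: 4.3
```

Run:
```python
from h import *
s=bot.observe();print(s["tcp_pos"],s["tool_rot"],s["moment"],s["force"])
tips()
```

```text
[ 0.52518342 -0.04558435  0.02466587] [1.79985041e+02 8.63715642e-03 1.16639622e+02] [ 0.0155437  -0.21459441  0.44998217] [0.30553398 0.38936955 4.25225458]
4 [360.  257.5] [ 0.6252 -0.0459]
7 [360.3 359.1] [ 0.4254 -0.0477]
```

Yaw is about 0.5° and the centre about (0.525, -0.047). I'll ease the contact off, lift straight up and retreat toward the robot's side so the view is clear.

carry_out([
  [[0, 0, 0, -0.02], [0, 0, 0, -0.04], [0, 0, 0, -0.04], [0, 0, -0.7, 0], [0, 0, -0.7, 0], [0, 0, -0.7, 0], [0, 0, -1, 0], [0, 0, -1, 0], [0, 0, -1, 0], [0, 0, -1, 0], [0, 0, -1, 0], [0, 0, -1, 0]],
])

```text
time: 19.52
tcp_pos: [0.5243, -0.0454, 0.187]
tool_rot: [-180.0, -0.1, 125.7]
force: [-0.3, -0.4, -0.1]
gripper_width: 0.999
gripper_force: 0.0
```

carry_out([
  [[0.6, -1, 0, 0], [0.6, -1, 0, 0], [0.6, -1, 0, 0], [0.6, -1, 0, 0], [-0.6, -1, 0, 0], [-0.6, -1, 0, 0], [-0.6, -1, 0, 0], [-0.6, -1, 0, 0], [-0.6, -1, 0, 0], [-0.6, -1, 0, 0], [-0.6, -1, 0, 0], [-0.6, -1, 0, 0]],
])

```text
time: 20.52
tcp_pos: [0.3571, -0.2252, 0.1861]
tool_rot: [-180.0, -0.1, 125.7]
force: [0.7, 0.6, -0.8]
gripper_width: 0.999
gripper_force: 0.0
```

Run:
```python
from h import *
tips(240,465)
snap("t3","top",240,225,465,390)
```

```text
14 [359.7 257.5] [ 0.6252 -0.0453]
11 [419.4 283.1] [ 0.5755 -0.1642]
7 [425.1 343.7] [ 0.4571 -0.1745]
17 [360.3 359.6] [ 0.4245 -0.0477]
```

View pics/t3.png

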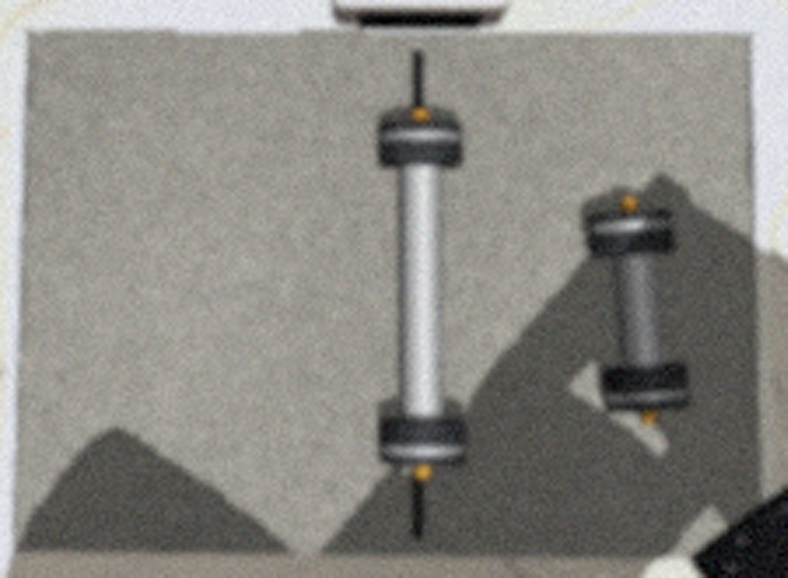

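The column lies along the tape, with its tips at (420,115) and (423,472) on the line, which shows at (418,52) and (418,538). It is about 1 mm off centre, the short column hasn't moved and the hand is clear.

```bash
python3 -c "
from cell import order
print(order.finish_job())"
```

```text
the job is handed in; nothing more can be done
None
```

I rolled the long column onto the tape line, about 1 mm off centre and along it to within roughly 0.5°; the short column did not move, the hand was kept clear of the jar and bottle, and the job was handed in at about 20.6 s.

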